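Seat the spacer and couple the grease fitting on a potter's-wheel bearing stand

ROBOT

A 6-joint arm with a two-finger parallel gripper is mounted at the origin on the work surface. World frame = base frame: x ahead of the robot, y to its left, z up, the work surface at z = 0. Lengths are in m, angles in rad, forces in N, time in s.
With the tool pointing down it reaches from about 0.3 to 0.85 m from the base axis. Payload 5.4 kg.
Tool frame: the origin (TCP) lies where the fingers leave the gripper's body, on its centre line; the fingertips stand 73 mm ahead of it and the grasp point (between the pads) lies ctrl.grip_point_offset ahead of it (ctrl.grip_point_offset is the distance from the TCP to the grasp point, in m); z points along the fingers, y is the line along which they close (so a half turn about z gives the same grasp; the last joint's range is limited). The gripper opens to 85 mm and grips with 20 to 120 N. Pads are 22 mm wide; open, the fingers measure 114 mm over their backs; the gripper's body (76 mm by 85 mm) begins 54 mm behind the grasp point. The pads swing forward as they close: fully open they stand 13 mm farther back than shut.
Start: joints at [1.07, 0.158, 1.597, -0, 1.386, -0.21], TCP at [0.165, 0.551, 0.304] pointing down, gripper open.
Joint ranges: [-2.91, 2.91], [-0.94, 2.29], [0.18, 2.7], [-1.29, 4.43], [0.17, 2.64], [-3, 3]. Speed limits (rad/s): [2.57, 2.57, 3.14, 3.14, 3.14, 3.14].

INTERFACE

Orientations are given as a unit quaternion [w, x, y, z].
In Python, from station import state, read_camera, ticket, ctrl gives the robot as it stands. The module is installed in compiled form; this text tells all that it offers.
- The arm moves only by the shell command python3 -m crank 'ROWS' [FORCE]. ROWS is JSON, a list of rows, each a list of 3 entries, a list of its own where there are three numbers: the closure, from 0 (fully open) to 1 (shut), then the shift along the tool's x, y, z each as a share of 0.5 m, from -1 to 1, then the turn, a rotation vector about the tool's x, y, z each as a share of pi rad, from -1 to 1. In form: [[gripper, [x, y, z], [rx, ry, rz]], ...]. A call has 1 to 10 rows; each row is the pose to reach, as a shift and turn from the pose commanded when the call began, along the tool's axes at that moment, turning the shorter way round; what a row does not reach only later rows make up. A row lasts 1/8 s, in which the tool goes at most 62.5 mm and 10.7 degrees, less where a joint would pass 70% of its speed; a pose out of reach is approached as far as the arm can. A call with a number of a shift or a turn outside -1 to 1 is refused whole. A call with a gripper value outside its range is refused whole. The fingers move at their own pace and stop on an object; FORCE is the grip in N (left out, the last holds). Time passes only in rows, so rows that repeat a pose let the fingers close. It gives the time, the measured TCP pose, the force, the opening and the grip force at its end, in the units of the state.
- state(): the state, without advancing time (a new reading comes with each control period).
- read_camera(name): name is "scene" or "top" or "wrist"; returns a dict with "frame" (400x640x3 uint8, red, green, blue), "depth" (400x640 float32, m along the optical axis (not along the pixel's ray), 0 where there is no reading), "fx", "fy", "cx", "cy" (pixels), "rvec" (rotation vector, rad) and "tvec" (3), from world to camera coordinates, as OpenCV has them. Camera axes: x right, y down, z forward; pixel columns grow to the right and rows downward; lengths in m; the calibration is good to about 2 mm. A picture is of the moment at which its call begins.
- ticket.close_job(): hands the job in; it is judged then, once.
The state is a dict: "time": time; "q": joint angles; "qd": joint speeds; "effort": joint torques, N m; "eef_pos": TCP position; "tool_rot": TCP orientation; "force": force on the tool from outside, world axes, zero at the start; "moment": the same for the moment, N m; "opening": finger opening in m; "gripper_force": force on a finger pad.
Only numpy, scipy, OpenCV 4.12 (cv2) and the standard library are available. Lean on these libraries where they do the work, as an engineer would, in place of code of your own. Each camera call takes 0.05 s, during which the arm holds its last target. There are 200 camera calls.

TASK

Get the potter's-wheel bearing stand ready for greasing: slide the steel spacer ring over the top of the upright spindle and down until it rests on the shoulder, and let go of it. Then take the grease coupler, press it squarely onto the tilted grease nipple until it snaps and its mouth is flush on the boss, and finish while still holding it pressed there against the spring. Leave the clay lamp and the beaker where they stand.

Things in the scene. Friction and masses are not known exactly. Their poses are not given: they have to be found in the camera images.
- stand: Grey cast bearing stand, fixed to the table: base plate 240 x 130 mm, 20 mm thick (x = -140 to +100 mm). Origin: on the table under the spindle, z up. A round hub, 64 mm wide at the top, rises to 45 mm and carries the spindle. On the -x side a boss 46 mm in diameter leans 30 degrees towards -x, away from the spindle, and carries the nipple.
- spindle_top (a point): Top centre of the upright steel spindle, 111 mm above the table. Diameter 26 mm, the top 8 mm tapering to 14 mm.
- shoulder (a point): Centre of the flat top of the hub, 45 mm above the table, on the spindle's axis, where the spacer must rest. z up.
- nipple: Steel grease nipple on the boss's flat tilted face. Origin: centre of that face, 85 mm to the stand's -x of the spindle, 45 mm above the table. z = nipple axis, outward, 30 degrees off vertical. 16 mm diameter, 24 mm long, last 6 mm tapering to 10 mm; a 7 mm pin stands out 10 mm more. Four sprung balls 12 mm above the face stand out to 24 mm diameter.
- valve (a joint): Travel of the sprung valve pin in the nipple's tip, m: 0 = out (at rest), 0.007 with the coupler fully home, 0.009 at most. Its spring pushes back with 3 N at first, 9.5 N at 0.007. The coupler's roof meets it when the mouth is 7 mm from the face. Beyond 0.005 counts as pressed home.
- spacer: Steel spacer ring, lying flat: 50 mm outside diameter, 30 mm bore, 30 mm high, about 160 g. Origin: centre of its underside; z along its axis.
- coupler: Steel grease coupler, about 280 g, standing on its mouth. Origin: centre of the mouth; z along its axis from mouth to grip. Round head 38 mm in diameter, 35 mm long, then the grip. Mouth bore 20 mm; between 6 and 17 mm deep it widens to 27 mm (groove for the nipple's balls), then 20 mm to the roof at 27 mm. Fits the nipple turned any way about its axis.
- coupler_grip (a point): Middle of the coupler's dark square grip, 24 x 24 mm (faces across the coupler's x and y), on its axis 56 mm from the mouth. The grip runs from 35 to 76 mm, then a 25 mm wide round cap to 80 mm. Pressed on, the coupler meets the balls 15 mm above the boss face (about 5 N), snaps over them 3 to 4 mm above it, and needs 7 to 12 N to stay home, mouth on face; let go, it springs back to about 3 mm.
- lamp: Bystander: dark clay cone lamp, 104 mm wide at the foot, 165 mm high, not to be disturbed. Origin: centre of its underside.
- beaker: Bystander: brown open beaker, 76 mm wide, 90 mm high, not to be disturbed. Origin: centre of its underside.
Things that resemble listed ones, but are neither listed nor needed, are in the scene too. What is shaped like the spacer but green or red is not meant.

How it is judged:
By the outcome, as a careful person would: the job done as asked, in the order asked, and still so for the second after the job is handed in, while the arm keeps its last pose, push and grip.
It also fails if it takes over 54 s, if anything falls off the work surface, if the arm or the gripper's body presses on something with over 40 N, if the wrist force passes 120 N, or if a joint passes its speed limit or range.

## Working session

There is one attempt and no reset: what is moved stays moved. The work goes in short steps, Python scripts to look and compute and a shell command to move; the robot and the scene stay as the last step left them, time stands still between calls to the robot, and variables do not carry over. Pictures are saved under pics/ and viewed, at most 10 in all, crops included, and the job is handed in when it is done.

```bash
mkdir -p pics
cat > h.py <<'E'
import numpy as np, cv2
from scipy.spatial.transform import Rotation as R
from station import state, read_camera, ticket, ctrl
def cloud(c):
    d=c["depth"]; v,u=np.indices(d.shape)
    p=np.stack([(u-c["cx"])/c["fx"]*d,(v-c["cy"])/c["fy"]*d,d],-1)
    M=cv2.Rodrigues(np.array(c["rvec"],float))[0]
    return (p-np.array(c["tvec"]).ravel())@M
def pose():
    s=state(); w,x,y,z=s["tool_rot"]
    return np.array(s["eef_pos"]),R.from_quat([x,y,z,w]),s
def save(n,img): cv2.imwrite("pics/"+n,cv2.cvtColor(np.ascontiguousarray(img),cv2.COLOR_RGB2BGR))
E
python3 - <<'E'
from h import *
print(state(), ctrl.grip_point_offset)
for n in("top","scene"):
    c=read_camera(n); save(n+"0.png",c["frame"]); np.savez(n+"0.npz",P=cloud(c),f=c["frame"],d=c["depth"])
    print(n,c["fx"],c["rvec"],c["tvec"])
E
```

```text
{'time': 0.0, 'q': array([ 1.06991549e+00,  1.59083943e-01,  1.59825868e+00,  8.15726524e-06,
        1.38624016e+00, -2.10130836e-01]), 'qd': array([ 9.38402549e-05,  1.41145853e-04,  6.19440426e-04,  1.02348276e-03,
        1.27337751e-03, -1.31452422e-03]), 'effort': array([-2.53434962e-03, -3.96002805e+01, -3.31419504e+01, -5.83017681e-04,
        8.56698258e-03,  4.71252648e-06]), 'eef_pos': array([0.1646338 , 0.55042263, 0.30288394]), 'tool_rot': array([-3.50104397e-04,  1.44864156e-01,  9.89451053e-01, -9.31447564e-04]), 'force': array([-0.28538992, -0.33972941,  0.00519594]), 'moment': array([ 0.0471281 ,  0.02171114, -0.05281653]), 'gripper_force': 0.0, 'opening': 0.08543754104742189} 0.0539
top 464.44227814497157 [ 2.16457074 -2.16749749  0.14909791] [-0.04101985  0.55060114  1.11267897]
scene 495.00057078234875 [ 2.1965748   1.08685706 -0.42055383] [-0.32327441 -0.28163276  1.56669372]
```

View pics/top0.png

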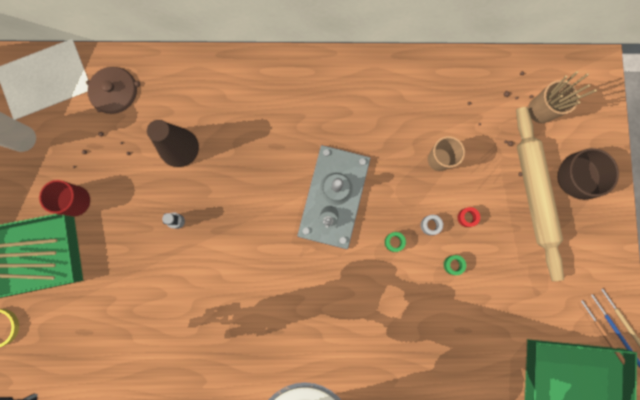

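View pics/scene0.png

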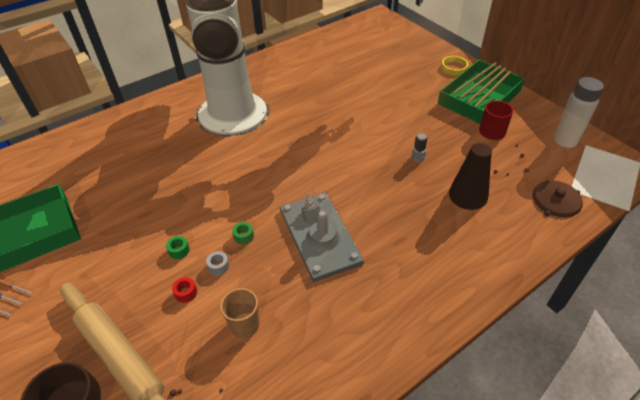

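Top view: the grey ring (432,225) is the spacer. Lookalikes are green rings at (395,241) and (456,265) and a red one at (469,217). The coupler is at (173,219), the stand's spindle at (338,185), the nipple at (329,217), the lamp at (175,143) and the beaker at (446,153). I'll measure these and check the choice in a close crop.

Run:
```python
from h import *
T=np.load("top0.npz");P=T["P"];f=T["f"]
for n,(u,v) in dict(ring=(432,225),coup=(173,219),spin=(338,185),nip=(329,217),lamp=(175,143),beak=(446,153),base=(310,170)).items():
    print(n,P[v,u].round(4))
def circ(n,box,z0,z1):
    u0,v0,u1,v1=box;q=P[v0:v1,u0:u1].reshape(-1,3);m=(q[:,2]>z0)&(q[:,2]<z1);q=q[m]
    if len(q)<5: print(n,len(q));return
    c,r=cv2.minEnclosingCircle(q[:,:2].astype(np.float32)); print(n,len(q),q.mean(0).round(4),np.round(c,4),round(r,4))
circ("ring",(415,208,450,245),.024,.036)
circ("coup head",(155,200,190,235),.028,.04);circ("coup top",(155,200,190,235),.07,.09)
circ("spin",(320,165,360,205),.1,.12);circ("hub",(310,165,365,210),.042,.048)
q=P[140:255,290:380].reshape(-1,3);b=q[(q[:,2]>.015)&(q[:,2]<.025)]
print("base",cv2.minAreaRect(b[:,:2].astype(np.float32)))
circ("lamp",(140,110,205,175),.15,.175);circ("lampfoot",(140,110,205,175),.01,.03);circ("beaker",(425,132,470,175),.08,.1)
S=np.load("scene0.npz");
P=S["P"];circ("S ring",(200,245,235,280),.024,.036);circ("S coup top",(405,128,435,165),.07,.09);circ("S spin",(305,195,340,240),.105,.12);circ("S hub",(300,195,345,250),.043,.048)
circ("S lamp",(445,140,500,210),.15,.175);circ("S beaker",(215,285,265,340),.08,.1)
a=cv2.resize(f[190:290,370:490],None,fx=3.3,fy=3.3,interpolation=2);b=cv2.resize(f[180:280,110:230],None,fx=3.3,fy=3.3,interpolation=2)
s=S["f"];c=cv2.resize(s[120:180,385:457],None,fx=5.5,fy=5.5,interpolation=2)[:330,:396];d=cv2.resize(s[185:285,270:390],None,fx=3.3,fy=3.3,interpolation=2)
g=np.hstack([a,b]);h=np.hstack([c,d]);save("crop.png",cv2.resize(np.vstack([g,h]),(720,600)))
```

```text
ring [ 0.4957 -0.3235  0.0025]
coup [0.5053 0.3075 0.075 ]
spin [ 0.5797 -0.0799  0.1177]
nip [ 0.5116 -0.061   0.0547]
lamp [0.6781 0.2967 0.1168]
beak [ 0.6809 -0.3646  0.0059]
base [ 0.6378 -0.0147 -0.002 ]
ring 212 [ 0.494  -0.3168  0.0295] [ 0.4946 -0.317 ] 0.0252
coup head 79 [0.503  0.3131 0.0345] [0.5055 0.319 ] 0.0191
coup top 117 [0.5051 0.3185 0.0787] [0.5055 0.3195] 0.0162
spin 93 [ 0.5849 -0.0786  0.108 ] [ 0.5855 -0.0785] 0.0128
hub 329 [ 0.5833 -0.0783  0.045 ] [ 0.5739 -0.0753] 0.0439
base ((0.5665163397789001, -0.07383635640144348), (0.1300324946641922, 0.24031980335712433), 75.5391845703125)
lamp 474 [0.6924 0.32   0.1635] [0.6943 0.3222] 0.0271
lampfoot 178 [0.6723 0.295  0.0201] [0.692  0.3206] 0.0502
beaker 233 [ 0.6657 -0.3478  0.0878] [ 0.6644 -0.3455] 0.0379
S ring 238 [ 0.4998 -0.3195  0.0303] [ 0.4985 -0.3204] 0.0263
S coup top 82 [0.5102 0.3154 0.0791] [0.5102 0.3164] 0.0167
S spin 66 [ 0.591  -0.0828  0.1098] [ 0.5898 -0.082 ] 0.0121
S hub 297 [ 0.5815 -0.0809  0.0458] [ 0.559  -0.0739] 0.0644
S lamp 345 [0.7011 0.3151 0.1633] [0.6979 0.3201] 0.0289
S beaker 379 [ 0.6662 -0.3475  0.088 ] [ 0.6673 -0.3479] 0.039
```

View pics/crop.png

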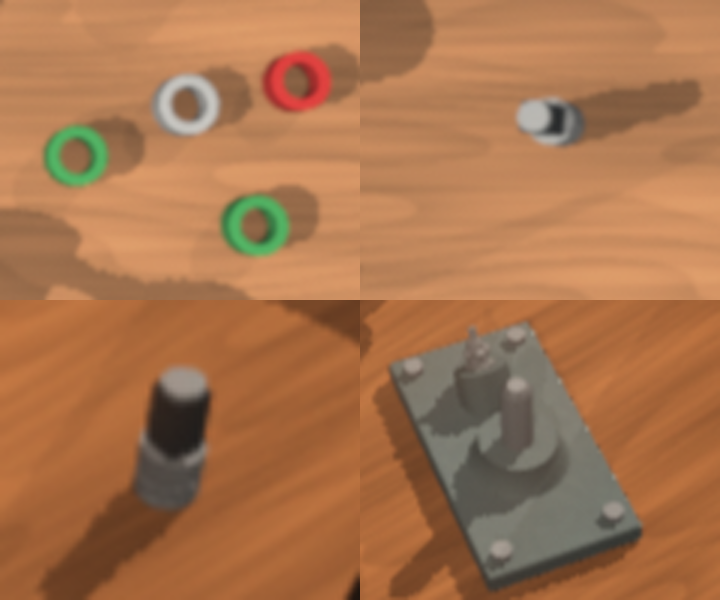

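The crop shows the plain grey ring between the green and red ones, which confirms the spacer. The coupler stands alone and the stand points about -14° in yaw. Next I work out the first reach.

```bash
cat >> h.py <<'E'
def rot(zax,yax):
    z=np.array(zax,float);z/=np.linalg.norm(z);y=np.array(yax,float);y-=y@z*z;y/=np.linalg.norm(y)
    return R.from_matrix(np.stack([np.cross(y,z),y,z],1))
def go(p,Rt,grasp=True):
    "shares to bring grasp point (or TCP) to p with orientation Rt"
    p0,R0,s=pose(); p=np.array(p,float)
    if grasp: p=p-Rt.apply([0,0,ctrl.grip_point_offset])
    d=R0.inv().apply(p-p0); w=(R0.inv()*Rt).as_rotvec()
    print("shift",(d/.5).round(4),"turn",(w/np.pi).round(4),"mm",(d*1e3).round(1),"deg",np.degrees(np.linalg.norm(w)).round(1))
def yaw(deg): a=np.radians(deg);return [np.cos(a),np.sin(a),0]
DN=[0,0,-1]
E
python3 - <<'E'
from h import *
go([.495,-.318,.27],rot(DN,yaw(0)))
E
```

```text
shift [-1.1309 -1.4747 -0.0397] turn [-5.000e-04  2.000e-04  4.074e-01] mm [-565.5 -737.3  -19.9] deg 73.3
```

```bash
python3 -m crank '[[0,[-0.57,-0.74,-0.04],[0,0,0.407]],[0,[-0.57,-0.74,-0.04],[0,0,0.407]],[0,[-0.57,-0.74,-0.04],[0,0,0.407]],[0,[-0.57,-0.74,-0.04],[0,0,0.407]],[0,[-0.57,-0.74,-0.04],[0,0,0.407]],[0,[-0.57,-0.74,-0.04],[0,0,0.407]],[0,[-0.57,-0.74,-0.04],[0,0,0.407]],[0,[-0.57,-0.74,-0.04],[0,0,0.407]]]' 40
python3 - <<'E'
from h import *
go([.495,-.318,.27],rot(DN,yaw(0)))
E
```

```text
time: 1.1
eef_pos: [0.3323, 0.1122, 0.3239]
tool_rot: [0.0, 0.708, 0.706, 0.0]
force: [0.4, 1.1, -0.2]
opening: 0.0854
gripper_force: 0.0
shift [-8.592e-01  3.285e-01  5.000e-04] turn [ 0.0002  0.0001 -0.0011] mm [-4.296e+02  1.642e+02  3.000e-01] deg 0.2
```

```bash
python3 -m crank '[[0,[-0.86,0.328,0],[0,0,0]],[0,[-0.86,0.328,0],[0,0,0]],[0,[-0.86,0.328,0],[0,0,0]],[0,[-0.86,0.328,0],[0,0,0]],[0,[-0.86,0.328,0],[0,0,0]],[0,[-0.86,0.328,0],[0,0,0]],[0,[-0.86,0.328,0],[0,0,0]],[0,[-0.86,0.328,0],[0,0,0]],[0,[-0.86,0.328,0],[0,0,0]]]'
python3 - <<'E'
from h import *
c=read_camera("wrist");save("w1.png",c["frame"]);P=cloud(c);np.savez("w1.npz",P=P,f=c["frame"])
M=cv2.Rodrigues(np.array(c["rvec"]))[0];p,Rr,s=pose()
print("cam in tool",Rr.inv().apply(-M.T@np.ravel(c["tvec"])-p),"view dir in tool",Rr.inv().apply(M[2]))
q=P.reshape(-1,3);f=c["frame"].reshape(-1,3).astype(int);m=(q[:,2]>.027)&(q[:,2]<.034)&(f.max(1)-f.min(1)<30)
q=q[m];q=q[np.hypot(q[:,0]-.497,q[:,1]+.318)<.04]
print(len(q),q.mean(0),cv2.minEnclosingCircle(q[:,:2].astype(np.float32)))
E
```

```text
time: 2.22
eef_pos: [0.4962, -0.3162, 0.3228]
tool_rot: [-0.001, 0.707, 0.707, -0.0]
force: [-0.1, 1.0, 0.4]
opening: 0.0855
gripper_force: 0.0
cam in tool [ 0.07266893  0.00087028 -0.07097728] view dir in tool [-2.90431868e-01  2.69576927e-04  9.56895636e-01]
658 [ 0.49822909 -0.31647215  0.03105634] ((0.4983255863189697, -0.3172565698623657), 0.02464502677321434)
```

View pics/w1.png

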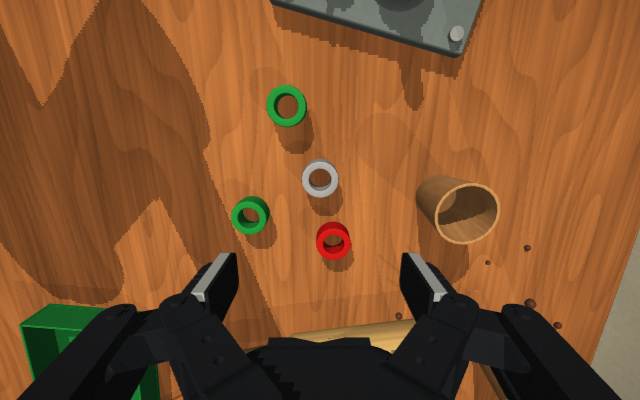

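Wrist view: the grey ring is at (320,179), with green rings at (286,106) and (250,215) and the red one at (333,241). The fingers close along world x, between the neighbours, so I descend and grasp.

Run:
```python
from h import *
go([.498,-.3175,.021],rot(DN,yaw(0)))
```

```text
shift [-0.0058  0.0043  0.4964] turn [-0.0004 -0.0005  0.0002] mm [ -2.9   2.1 248.2] deg 0.1
```

```bash
python3 -m crank '[[0,[-0.005,0.004,0.12],[0,0,0]],[0,[-0.005,0.004,0.24],[0,0,0]],[0,[-0.005,0.004,0.34],[0,0,0]],[0,[-0.005,0.004,0.42],[0,0,0]],[0,[-0.005,0.004,0.47],[0,0,0]],[0,[-0.005,0.004,0.496],[0,0,0]],[0,[-0.005,0.004,0.496],[0,0,0]]]' 40
python3 -m crank '[[1,[0,0,0],[0,0,0]],[1,[0,0,0],[0,0,0]],[1,[0,0,0],[0,0,0]],[1,[0,0,0],[0,0,0]],[1,[0,0,0],[0,0,0]],[1,[0,0,0],[0,0,0]]]' 40
```

```text
time: 3.15
eef_pos: [0.4982, -0.3166, 0.0758]
tool_rot: [-0.001, 0.706, 0.708, 0.0]
force: [0.7, -0.7, 0.5]
opening: 0.0855
gripper_force: 0.0
time: 3.9
eef_pos: [0.4991, -0.3183, 0.0777]
tool_rot: [0.001, 0.707, 0.708, -0.0]
force: [-1.8, 1.8, 6.0]
opening: 0.0495
gripper_force: 41.0
```

```bash
python3 -m crank '[[1,[0,0,-0.1],[0,0,0]],[1,[0,0,-0.2],[0,0,0]],[1,[0,0,-0.3],[0,0,0]],[1,[0,0,-0.3],[0,0,0]]]' 40
python3 - <<'E'
from h import *
go([.589,-.0785,.192],rot(DN,yaw(75.7)))
c=read_camera("wrist");save("w2.png",c["frame"]);P=cloud(c)
p,Rr,s=pose();Q=Rr.inv().apply((P-p).reshape(-1,3));f=c["frame"].reshape(-1,3).astype(int)
m=(np.hypot(Q[:,0],Q[:,1])<.035)&(Q[:,2]>.03)&(Q[:,2]<.1)&(f.min(1)>90)&(f.max(1)-f.min(1)<25)
q=Q[m];print(len(q),q.min(0),q.max(0));
h,e=np.histogram(q[:,2],20);print(h,e.round(4))
E
```

```text
time: 4.4
eef_pos: [0.5005, -0.3196, 0.2319]
tool_rot: [0.006, 0.707, 0.708, 0.0]
force: [0.4, -0.2, -2.1]
opening: 0.0492
gripper_force: 42.5
shift [ 0.4817  0.1779 -0.0303] turn [ 0.0005  0.0038 -0.4201] mm [240.8  89.  -15.1] deg 75.6
7184 [-0.02564449 -0.02918811  0.03002086] [0.02457779 0.03346208 0.07159667]
[  61   54   48   50   45  322 3982  449  276  272  241  234  236  218
  188  155  141   98   77   37] [0.03   0.0321 0.0342 0.0363 0.0383 0.0404 0.0425 0.0446 0.0467 0.0487
 0.0508 0.0529 0.055  0.057  0.0591 0.0612 0.0633 0.0654 0.0674 0.0695
 0.0716]
```

View pics/w2.png

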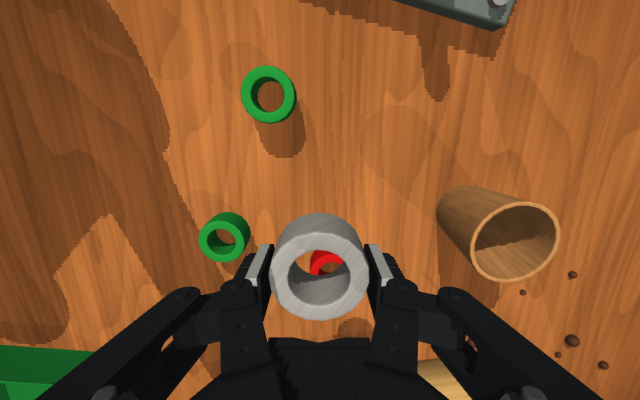

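The ring is held between the pads at (320,266) and looks square. I fit its face in the tool frame, then move towards the spindle.

```bash
cat >> h.py <<'E'
def ringfit(c,show=True):
    P=cloud(c);p,Rr,s=pose();Q=Rr.inv().apply((P-p).reshape(-1,3));f=c["frame"].reshape(-1,3).astype(int)
    m=(np.hypot(Q[:,0],Q[:,1])<.035)&(Q[:,2]>.040)&(Q[:,2]<.0465)&(f.min(1)>90)&(f.max(1)-f.min(1)<25)
    q=Q[m];A=np.c_[q[:,:2],np.ones(len(q))];k=np.linalg.lstsq(A,q[:,2],rcond=None)[0]
    q=q[abs(A@k-q[:,2])<.0012]; q=q[abs(np.hypot(*(q[:,:2]-np.median(q[:,:2],0)).T)-.02)<.008]
    print("tool: ring",len(q),"circle",cv2.minEnclosingCircle(q[:,:2].astype(np.float32)),"mean",q.mean(0).round(4),"tilt deg",np.degrees(k[:2]).round(2))
E
python3 - <<'E'
from h import *
ringfit(read_camera("wrist"))
E
python3 -m crank '[[1,[0.12,0.04,-0.03],[0,0,-0.05]],[1,[0.24,0.08,-0.03],[0,0,-0.1]],[1,[0.36,0.12,-0.03],[0,0,-0.16]],[1,[0.36,0.15,-0.03],[0,0,-0.22]],[1,[0.36,0.15,-0.03],[0,0,-0.28]],[1,[0.36,0.15,-0.03],[0,0,-0.34]],[1,[0.36,0.15,-0.03],[0,0,-0.42]],[1,[0.36,0.15,-0.03],[0,0,-0.42]],[1,[0.36,0.15,-0.03],[0,0,-0.42]]]'
python3 - <<'E'
from h import *
c=read_camera("wrist");save("w3.png",c["frame"]);ringfit(c);P=cloud(c);np.savez("w3.npz",P=P,f=c["frame"])
q=P.reshape(-1,3);q=q[np.hypot(q[:,0]-.588,q[:,1]+.08)<.06]
for lo,hi in((.108,.114),(.043,.047)):
    a=q[(q[:,2]>lo)&(q[:,2]<hi)]
    if len(a): print(lo,len(a),a.mean(0),cv2.minEnclosingCircle(a[:,:2].astype(np.float32)))
go([.589,-.0785,.192],rot(DN,yaw(75.7)))
E
```

```text
tool: ring 4147 circle ((0.0026634433306753635, 0.0019096405012533069), 0.02795431762933731) mean [0.0013 0.0019 0.0443] tilt deg [ 0.08 -0.08]
time: 5.62
eef_pos: [0.5721, -0.1371, 0.2385]
tool_rot: [-0.002, 0.125, 0.992, 0.001]
force: [-0.6, -0.4, -2.0]
opening: 0.0494
gripper_force: 42.5
tool: ring 786 circle ((0.004874945618212223, -0.0032740095630288124), 0.02748996950685978) mean [ 0.0037 -0.0016  0.0462] tilt deg [-0.86 -0.1 ]
0.108 488 [ 0.58780479 -0.07992505  0.11114828] ((0.5891076326370239, -0.07983571290969849), 0.010768399573862553)
0.043 1814 [ 0.5807802  -0.08148367  0.04604866] ((0.5755146741867065, -0.0756741613149643), 0.046497929841279984)
shift [-0.0031  0.1219 -0.0139] turn [ 0.0002 -0.0011 -0.0006] mm [-1.6 61.  -6.9] deg 0.2
```

View pics/w3.png

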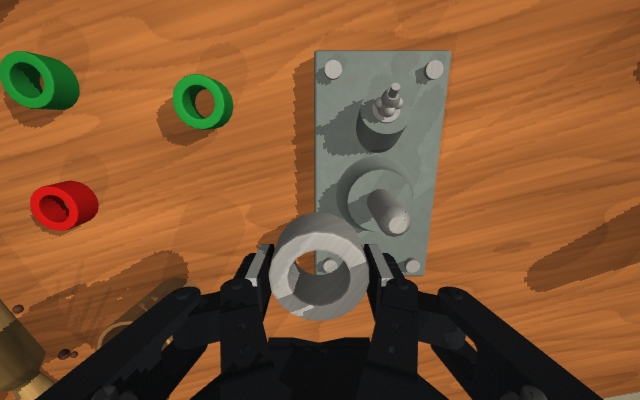

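```bash
cat >> h.py <<'E'
def bore(c):
    "bore centre of held ring, world by camera calibration"
    P=cloud(c);p,Rr,s=pose();Q=Rr.inv().apply((P-p).reshape(-1,3)).reshape(P.shape);f=c["frame"].astype(int)
    m=(np.hypot(Q[...,0],Q[...,1])<.035)&(Q[...,2]>.041)&(Q[...,2]<.0475)&(f.min(2)>75)&(f.max(2)-f.min(2)<40)
    m=cv2.morphologyEx(m.astype(np.uint8),cv2.MORPH_OPEN,np.ones((3,3)))
    cs,h=cv2.findContours(m,cv2.RETR_CCOMP,cv2.CHAIN_APPROX_NONE)
    i=max((i for i in range(len(cs)) if h[0][i][3]>=0),key=lambda i:cv2.contourArea(cs[i]))
    px=cs[i][:,0]; zt=np.median(Q[m>0][:,2]); M=cv2.Rodrigues(np.array(c["rvec"]))[0]
    o=Rr.inv().apply(-M.T@np.ravel(c["tvec"])-p)
    r=Rr.inv().apply(np.c_[(px[:,0]-c["cx"])/c["fx"],(px[:,1]-c["cy"])/c["fy"],np.ones(len(px))]@M)
    q=o+r*((zt-o[2])/r[:,2])[:,None]
    k=np.linalg.lstsq(np.c_[2*q[:,:2],np.ones(len(q))],(q[:,:2]**2).sum(1),rcond=None)[0]
    rad=np.sqrt(k[2]+k[0]**2+k[1]**2); ct=np.array([k[0],k[1],zt]); w=p+Rr.apply(ct)
    print("bore in tool",ct.round(4),"r",rad.round(4),"world",w.round(4)); return ct,w
def spin(c):
    q=cloud(c).reshape(-1,3);q=q[(np.hypot(q[:,0]-.588,q[:,1]+.08)<.02)&(q[:,2]>.109)&(q[:,2]<.114)]
    k,r=cv2.minEnclosingCircle(q[:,:2].astype(np.float32));print("spindle",len(q),q.mean(0).round(4),np.round(k,4),round(r,4));return np.array(k)
E
python3 - <<'E'
from h import *
c=read_camera("wrist");t,w=bore(c);sp=spin(c);p,Rr,s=pose()
e=np.r_[sp-w[:2],0];print("world shift",e.round(4),"tool share",(Rr.inv().apply(e)/.5).round(4), "tcp",p)
E
```

```text
bore in tool [-0.0183  0.0099  0.0468] r 0.0015 world [ 0.5926 -0.1322  0.1925]
spindle 422 [ 0.5882 -0.0798  0.1116] [ 0.5891 -0.0797] 0.0098
world shift [-0.0035  0.0524  0.    ] tool share [0.0328 0.0999 0.0001] tcp [ 0.57252013 -0.13720747  0.23935317]
```

```bash
cat >> h.py <<'E'
def circfit(c,n0,up,radii,r_search=.006,dz=(0,)):
    "centre of concentric circles (axis up, radii) near world point n0: max image gradient on the projected rims"
    g=cv2.GaussianBlur(cv2.cvtColor(np.ascontiguousarray(c["frame"]),cv2.COLOR_RGB2GRAY).astype(np.float32),(0,0),1.2)
    G=np.stack([cv2.Sobel(g,cv2.CV_32F,1,0),cv2.Sobel(g,cv2.CV_32F,0,1)],-1)
    K=np.array([[c["fx"],0,c["cx"]],[0,c["fy"],c["cy"]],[0,0,1]],float); rv=np.array(c["rvec"],float);tv=np.array(c["tvec"],float)
    B=rot(up,[0,1,.01]).as_matrix(); a=np.linspace(0,2*np.pi,90,endpoint=False); d=np.c_[np.cos(a),np.sin(a)]@B[:,:2].T
    best=(-1,)
    for st,rg in((.001,r_search),(.00025,.001)):
        ctr=n0 if st==.001 else best[1]
        for x in np.arange(-rg,rg+1e-9,st):
            for y in np.arange(-rg,rg+1e-9,st):
                for z in dz if st==.001 else (0,):
                    o=ctr+B@[x,y,z]; s=0
                    for r in radii:
                        u=cv2.projectPoints(o+r*d,rv,tv,K,None)[0][:,0]; v=cv2.projectPoints(o+(r+.002)*d,rv,tv,K,None)[0][:,0]-u
                        v/=np.linalg.norm(v,axis=1)[:,None]; i=u.round().astype(int).clip(0,[639,399])
                        s+=np.minimum(abs((G[i[:,1],i[:,0]]*v).sum(1)),80).mean()
                    if s>best[0]: best=(s,o)
    return best
E
cat > al.py <<'E'
from h import *
c=read_camera("wrist");p,Rr,s=pose()
b=circfit(c,p+Rr.apply([0,0,.0437]),[0,0,1],(.015,.025),dz=(-.002,-.001,0,.001,.002));t=Rr.inv().apply(b[1]-p)
k=circfit(c,np.array([.5885,-.0795,.111]),[0,0,1],(.007,))
print("ring score",b[0],"tool",t.round(4),"world",b[1].round(4),"| spindle",k[0],k[1].round(4))
spin(c)
e=np.r_[(k[1]-b[1])[:2],0];print("tool share",(Rr.inv().apply(e)/.5).round(4),"tcp",p.round(4),"force",s["force"].round(1))
E
python3 al.py
```

```text
ring score 130.3354260127993 tool [0.0008 0.0003 0.0457] world [ 0.5719 -0.1368  0.1941] | spindle 69.69659124848853 [ 0.5893 -0.0778  0.111 ]
spindle 424 [ 0.588  -0.0798  0.1116] [ 0.5887 -0.0794] 0.0098
tool share [-0.0044  0.123   0.    ] tcp [ 0.5727 -0.1373  0.2398] force [ 0.5 -0.3 -2. ]
```

Run:
```python
from h import *
c=read_camera("wrist");n=np.array([.588,-.079,0])
for z,r in((.111,(.007,)),(.103,(.013,)),(.045,(.032,))):
    b=circfit(c,n+[0,0,z],[0,0,1],r);print("w",z,round(float(b[0]),1),b[1].round(4))
for m in("top","scene"):
    c=read_camera(m)
    for z,r in((.111,(.007,)),(.103,(.013,)),(.045,(.032,))):
        b=circfit(c,n+[0,0,z],[0,0,1],r);print(m,z,round(float(b[0]),1),b[1].round(4))
ax=np.array([-.4845,.1235,.866]);c=read_camera("wrist");N=np.array([.506,-.0575,.045])
for z,r in((0,.023),(.024,.005),(.034,.0035)):
    b=circfit(c,N+z*ax,ax,(r,));print("nip",z,round(float(b[0]),1),(b[1]-z*ax).round(4))
```

```text
w 0.111 70.2 [ 0.5892 -0.0778  0.111 ]
w 0.103 47.5 [ 0.5878 -0.0808  0.103 ]
w 0.045 44.0 [ 0.5898 -0.0788  0.045 ]
top 0.111 61.5 [ 0.595  -0.0825  0.111 ]
top 0.103 67.1 [ 0.595  -0.0855  0.103 ]
top 0.045 50.9 [ 0.5862 -0.08    0.045 ]
scene 0.111 76.9 [ 0.5865 -0.0785  0.111 ]
scene 0.103 47.9 [ 0.584 -0.075  0.103]
scene 0.045 43.0 [ 0.5852 -0.078   0.045 ]
nip 0 40.3 [ 0.507  -0.0587  0.0457]
nip 0.024 65.3 [ 0.5059 -0.0592  0.0452]
nip 0.034 78.4 [ 0.5118 -0.0615  0.0488]
```

```bash
python3 -m crank '[[1,[-0.004,0.06,0],[0,0,0]],[1,[-0.004,0.121,0],[0,0,0]],[1,[-0.004,0.121,0.02],[0,0,0]],[1,[-0.004,0.121,0.06],[0,0,0]],[1,[-0.004,0.121,0.09],[0,0,0]],[1,[-0.004,0.121,0.1],[0,0,0]],[1,[-0.004,0.121,0.11],[0,0,0]],[1,[-0.004,0.121,0.12],[0,0,0]],[1,[-0.004,0.121,0.12],[0,0,0]]]'
python3 - <<'E'
from h import *
p,r,s=pose();print(p.round(4),s["force"].round(2),s["moment"].round(2),"ring bottom",p[2]-.0757)
E
```

```text
time: 7.1
eef_pos: [0.59, -0.0794, 0.1808]
tool_rot: [-0.0, 0.125, 0.992, 0.0]
force: [0.3, -0.5, -1.9]
opening: 0.0491
gripper_force: 42.5
[ 0.59   -0.0794  0.1808] [ 0.28 -0.47 -1.87] [-0.02  0.02  0.04] ring bottom 0.1050564851120158
```

```bash
python3 -m crank '[[1,[0,0,0.02],[0,0,0]],[1,[0,0,0.04],[0,0,0]],[1,[0,0,0.06],[0,0,0]],[1,[0,0,0.08],[0,0,0]],[1,[0,0,0.1],[0,0,0]],[1,[0,0,0.106],[0,0,0]],[1,[0,0,0.11],[0,0,0]],[1,[0,0,0.11],[0,0,0]]]'
python3 - <<'E'
from h import *
p,r,s=pose();print(p.round(4),s["force"].round(2),s["moment"].round(2))
E
```

```text
time: 8.1
eef_pos: [0.5902, -0.0794, 0.1261]
tool_rot: [0.0, 0.125, 0.992, -0.0]
force: [-0.7, 0.5, -2.4]
opening: 0.0493
gripper_force: 42.5
[ 0.5902 -0.0794  0.1261] [-0.67  0.54 -2.41] [-0.06 -0.02  0.01]
```

```bash
python3 -m crank '[[1,[0,0,0.003],[0,0,0]],[1,[0,0,0.006],[0,0,0]],[1,[0,0,0.006],[0,0,0]]]'
```

```text
time: 8.48
eef_pos: [0.5901, -0.0794, 0.1229]
tool_rot: [0.0, 0.125, 0.992, -0.0]
force: [0.2, -0.6, -1.5]
opening: 0.0492
gripper_force: 42.5
```

```bash
python3 -m crank '[[1,[0,0,0.003],[0,0,0]],[1,[0,0,0.003],[0,0,0]]]'; python3 -m crank '[[0.3,[0,0,0],[0,0,0]],[0,[0,0,0],[0,0,0]],[0,[0,0,0],[0,0,0]],[0,[0,0,0],[0,0,0]],[0,[0,0,-0.05],[0,0,0]],[0,[0,0,-0.16],[0,0,0]],[0,[0,0,-0.28],[0,0,0]],[0,[0,0,-0.3],[0,0,0]]]'
python3 - <<'E'
from h import *
c=read_camera("wrist");save("w4.png",c["frame"]);P=cloud(c);q=P.reshape(-1,3)
q=q[np.hypot(q[:,0]-.589,q[:,1]+.079)<.027];
h,e=np.histogram(q[:,2],bins=np.arange(.02,.125,.005));print(dict(zip(e.round(3).tolist(),h.tolist())))
# coupler: next hover, keep tool yaw radial-ish
go([.508,.318,.26],rot(DN,yaw(75.7)))
E
```

```text
time: 8.72
eef_pos: [0.5902, -0.0794, 0.1227]
tool_rot: [-0.0, 0.125, 0.992, -0.0]
force: [-4.5, 0.3, 7.2]
opening: 0.0494
gripper_force: 43.2
time: 9.72
eef_pos: [0.5923, -0.0801, 0.2774]
tool_rot: [0.005, 0.125, 0.992, -0.001]
force: [0.4, 0.9, -0.1]
opening: 0.0851
gripper_force: 0.0
{0.02: 0, 0.025: 0, 0.03: 0, 0.035: 0, 0.04: 6, 0.045: 243, 0.05: 31, 0.055: 33, 0.06: 39, 0.065: 41, 0.07: 137, 0.075: 918, 0.08: 26, 0.085: 27, 0.09: 27, 0.095: 30, 0.1: 80, 0.105: 263, 0.11: 270, 0.115: 0}
shift [ 0.3584  0.7296 -0.0792] turn [-0.0002  0.0024 -0.0001] mm [179.2 364.8 -39.6] deg 0.4
```

The spacer's top now reads about 75 mm, so it rests on the shoulder and is released. Next is the coupler.

```bash
python3 -m crank '[[0,[0.05,0.1,-0.06],[0,0,0]],[0,[0.1,0.22,-0.08],[0,0,0]],[0,[0.17,0.34,-0.08],[0,0,0]],[0,[0.22,0.45,-0.08],[0,0,0]],[0,[0.28,0.56,-0.08],[0,0,0]],[0,[0.33,0.67,-0.08],[0,0,0]],[0,[0.358,0.73,-0.08],[0,0,0]],[0,[0.358,0.73,-0.08],[0,0,0]]]'
python3 - <<'E'
from h import *
c=read_camera("wrist");save("w5.png",c["frame"]);P=cloud(c);np.savez("w5.npz",P=P,f=c["frame"]);q=P.reshape(-1,3)
q=q[(np.hypot(q[:,0]-.508,q[:,1]-.318)<.05)&(q[:,2]>.005)];fm=q
a=q[q[:,2]>.077];print("cap",len(a),a.mean(0).round(4),cv2.minEnclosingCircle(a[:,:2].astype(np.float32)))
for z,r in((.08,(.0125,)),(.035,(.019,))):
    b=circfit(c,np.array([.508,.318,z]),[0,0,1],r);print(z,b[0],b[1].round(4))
g=q[(q[:,2]>.04)&(q[:,2]<.072)]
xy=g[:,:2].astype(np.float32);print("grip pts",len(g),cv2.minAreaRect(xy))
E
```

```text
time: 10.78
eef_pos: [0.5052, 0.3208, 0.3089]
tool_rot: [-0.002, 0.123, 0.992, -0.001]
force: [0.1, -0.3, -1.4]
opening: 0.0855
gripper_force: 0.0
cap 24275 [0.4937 0.3218 0.3107] ((0.5078396201133728, 0.31802260875701904), 0.05000975728034973)
0.08 75.92761229150487 [0.51   0.3192 0.08  ]
0.035 69.74860462100783 [0.514 0.318 0.035]
grip pts 106 ((0.5032697916030884, 0.325863778591156), (0.03267379105091095, 0.015963055193424225), 41.8975830078125)
```

View pics/w5.png

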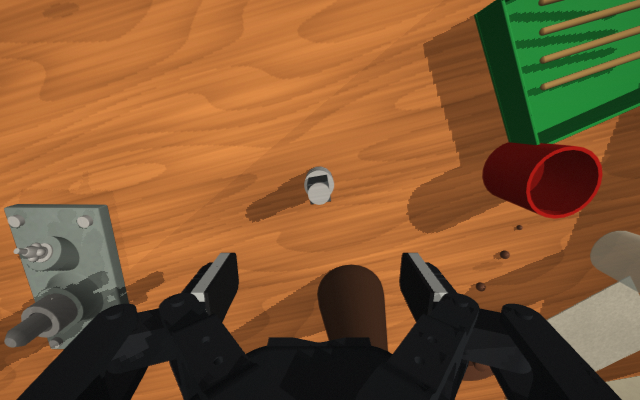

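Wrist view: the coupler is at (319,187), the lamp at (350,310) and the stand at left. I move closer and to the side to get the yaw of its square grip.

```bash
python3 -m crank '[[0,[0.06,0,0.1],[0,0,0]],[0,[0.12,0,0.2],[0,0,0]],[0,[0.12,0,0.2],[0,0,0]]]'
python3 - <<'E'
from h import *
c=read_camera("wrist");P=cloud(c);f=c["frame"];q=P.reshape(-1,3);ff=f.reshape(-1,3)
k=(np.hypot(q[:,0]-.509,q[:,1]-.319)<.03);m=k&(q[:,2]>.042)&(q[:,2]<.07)
g=q[m];print(len(g))
a=g[:,:2]-[.509,.319]
# per-face line fit: normals histogram by local yaw search: rect side 24
best=min(((np.mean(np.sort(np.abs(np.maximum(abs(A[:,0]),abs(A[:,1]))-.012))[:int(.85*len(A))]),t,dx,dy) for t in range(0,90,3) for dx in np.arange(-.004,.0045,.001) for dy in np.arange(-.004,.0045,.001)
 for A in [(a-[dx,dy])@np.array([[np.cos(np.radians(t)),-np.sin(np.radians(t))],[np.sin(np.radians(t)),np.cos(np.radians(t))]])]),key=lambda x:x[0]);print("square fit",best)
for z,r in((.08,(.0125,)),(.035,(.019,))):
    b=circfit(c,np.array([.509,.319,z]),[0,0,1],r);print(z,b[0],b[1].round(4))
a=q[k&(q[:,2]>.077)&(q[:,2]<.085)];print("cap",len(a),a.mean(0).round(4),cv2.minEnclosingCircle(a[:,:2].astype(np.float32)))
v,u=np.nonzero((k&(q[:,2]>.03)&(q[:,2]<.09)).reshape(400,640));print(u.min(),u.max(),v.min(),v.max())
s=f[max(v.min()-15,0):v.max()+15,u.min()-25:u.max()+25];save("w6.png",cv2.resize(s,None,fx=5,fy=5,interpolation=2)[:600,:800])
E
```

```text
time: 11.2
eef_pos: [0.4438, 0.3308, 0.2046]
tool_rot: [-0.006, 0.125, 0.992, -0.004]
force: [1.1, -0.5, 0.3]
opening: 0.0853
gripper_force: 0.0
445
square fit (np.float64(0.00021678492691672876), 87, np.float64(0.0), np.float64(0.001))
0.08 76.34266939339204 [0.511  0.3198 0.08  ]
0.035 70.66596550789124 [0.51  0.32  0.035]
cap 753 [0.5074 0.3202 0.0809] ((0.5084214806556702, 0.3207111358642578), 0.0156538188457489)
306 345 251 313
```

View pics/w6.png

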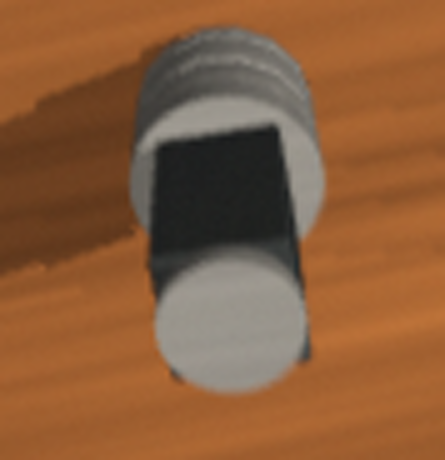

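The lower edge of the grip agrees with the square fit at about 87° yaw. I grasp it with the fingers closing along that direction.

Run:
```python
from h import *
go([.509,.320,.060],rot(DN,yaw(87)))
```

```text
shift [-0.1266  0.0088  0.1885] turn [-0.0012 -0.0016 -0.0631] mm [-63.3   4.4  94.3] deg 11.4
```

```bash
python3 -m crank '[[0,[-0.07,0.009,0],[0,0,-0.04]],[0,[-0.127,0.009,0],[0,0,-0.063]],[0,[-0.127,0.009,0.02],[0,0,-0.063]],[0,[-0.127,0.009,0.08],[0,0,-0.063]],[0,[-0.127,0.009,0.14],[0,0,-0.063]],[0,[-0.127,0.009,0.18],[0,0,-0.063]],[0,[-0.127,0.009,0.188],[0,0,-0.063]],[0,[-0.127,0.009,0.188],[0,0,-0.063]]]'; python3 -c "
from h import *
go([.509,.320,.060],rot(DN,yaw(87)))"
python3 -m crank '[[1,[0,0,0],[0,0,0]],[1,[0,0,0],[0,0,0]],[1,[0,0,0],[0,0,0]],[1,[0,0,0],[0,0,0]],[1,[0,0,0],[0,0,0]],[1,[0,0,0],[0,0,0]],[1,[0,0,0],[0,0,0]]]' 90
```

```text
time: 12.25
eef_pos: [0.512, 0.3222, 0.1182]
tool_rot: [0.001, 0.026, 1.0, 0.0]
force: [-0.5, -1.1, 0.2]
opening: 0.0856
gripper_force: 0.0
shift [ 0.0058 -0.0047  0.0086] turn [0.0002 0.0004 0.    ] mm [ 2.9 -2.4  4.3] deg 0.1
time: 13.12
eef_pos: [0.5116, 0.3221, 0.1177]
tool_rot: [0.0, 0.026, 1.0, 0.0]
force: [-0.6, -0.5, 3.2]
opening: 0.0228
gripper_force: 88.0
```

```bash
python3 -m crank '[[1,[0,0,-0.06],[0,0,0]],[1,[0,0,-0.16],[0,0,0]],[1,[0,0,-0.26],[0,0,0]],[1,[0,0,-0.26],[0,0,0]],[1,[0,0,-0.26],[0,0,0]]]' 90
cat >> h.py <<'E'
NIP=np.array([.5065,-.0582,.045]); AX=np.array([-.485,.121,.866]); AX/=np.linalg.norm(AX)
MOUTH=np.array([0,0,.1177])
def cfit(c):
    p,Rr,s=pose()
    for z,r in((MOUTH[2]-.08,.0125),(MOUTH[2]-.035,.019)):
        b=circfit(c,p+Rr.apply([0,0,z]),-Rr.as_matrix()[:,2],(r,),dz=(-.002,-.001,0,.001,.002))
        print("coupler z",z,round(float(b[0]),1),"tool",Rr.inv().apply(b[1]-p).round(4))
def mouth_to(d,off=(0,0,0)):
    "move so that mouth is d above NIP along AX"
    Rt=rot(-AX,[.242,.970,0]); go(NIP+np.array(off)+d*AX-Rt.apply(MOUTH),Rt,False)
E
python3 - <<'E'
from h import *
c=read_camera("wrist");save("w7.png",c["frame"]);np.savez("w7.npz",P=cloud(c),f=c["frame"]);cfit(c)
P=cloud(c);p,Rr,s=pose();Q=Rr.inv().apply((P-p).reshape(-1,3));m=(abs(Q[:,0])<.03)&(abs(Q[:,1])<.022)&(Q[:,2]>.02)&(Q[:,2]<.13)
f=c["frame"].reshape(-1,3).astype(int);g=Q[m&(f.min(1)>80)]
h,e=np.histogram(g[:,2],bins=np.arange(.02,.131,.005));print(dict(zip(e.round(3).tolist(),h.tolist())))
a=g[(g[:,2]>.033)&(g[:,2]<.043)];print("cap mean",a.mean(0).round(4),a.min(0).round(4),a.max(0).round(4))
mouth_to(.075)
E
```

```text
time: 13.75
eef_pos: [0.5105, 0.3217, 0.2454]
tool_rot: [-0.002, 0.026, 1.0, -0.001]
force: [-0.9, -1.1, -3.0]
opening: 0.0226
gripper_force: 88.8
coupler z 0.0377 80.0 tool [0.0003 0.0002 0.0387]
coupler z 0.0827 54.3 tool [-0.0051 -0.0022  0.0827]
{0.02: 0, 0.025: 2, 0.03: 467, 0.035: 1960, 0.04: 77, 0.045: 49, 0.05: 46, 0.055: 39, 0.06: 38, 0.065: 9, 0.07: 1, 0.075: 103, 0.08: 650, 0.085: 57, 0.09: 74, 0.095: 72, 0.1: 78, 0.105: 38, 0.11: 58, 0.115: 0, 0.12: 0, 0.125: 0}
cap mean [0.0036 0.0004 0.0358] [-0.0108 -0.0178  0.033 ] [0.0151 0.018  0.043 ]
shift [ 0.1564 -0.7219  0.0674] turn [ 0.0153 -0.1675  0.06  ] mm [  78.2 -360.9   33.7] deg 32.2
```

View pics/w7.png

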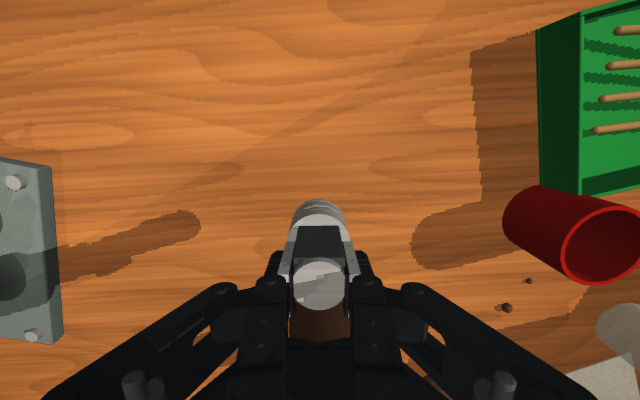

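The coupler is held square, with its cap at (319,285) and head at (319,215). I move to a tilted hover on the nipple's axis.

```bash
sed -i 's/^MOUTH=.*/MOUTH=np.array([.0015,0,.1177])/' h.py; python3 -m crank '[[1,[0.02,-0.1,0],[0.003,-0.03,0.01]],[1,[0.05,-0.2,0],[0.006,-0.06,0.02]],[1,[0.08,-0.3,0],[0.01,-0.1,0.036]],[1,[0.1,-0.4,0],[0.012,-0.13,0.048]],[1,[0.13,-0.52,0.02],[0.015,-0.1675,0.06]],[1,[0.154,-0.63,0.04],[0.015,-0.1675,0.06]],[1,[0.154,-0.722,0.067],[0.015,-0.1675,0.06]],[1,[0.154,-0.722,0.067],[0.015,-0.1675,0.06]],[1,[0.154,-0.722,0.067],[0.015,-0.1675,0.06]]]' 90
python3 - <<'E'
from h import *
c=read_camera("wrist");save("w8.png",c["frame"]);np.savez("w8.npz",P=cloud(c),f=c["frame"],d=c["depth"]);cfit(c)
for z,r in((0,.023),(.024,.005),(.034,.0035)):
    b=circfit(c,NIP+z*AX,AX,(r,));print("nip",z,round(float(b[0]),1),(b[1]-z*AX).round(4))
mouth_to(.075);mouth_to(.036);mouth_to(.018);print(state()["q"].round(2))
E
```

```text
time: 14.92
eef_pos: [0.4148, -0.034, 0.2121]
tool_rot: [0.257, 0.119, 0.959, -0.029]
force: [-0.2, 0.1, -3.0]
opening: 0.0231
gripper_force: 89.6
coupler z 0.0377 62.2 tool [ 0.0019 -0.0007  0.0387]
coupler z 0.0827 55.2 tool [ 0.0024 -0.0005  0.0827]
nip 0 46.2 [ 0.5051 -0.0565  0.044 ]
nip 0.024 58.0 [ 0.5009 -0.0539  0.0413]
nip 0.034 60.4 [ 0.5008 -0.0512  0.0409]
shift [ 0.0008 -0.0038 -0.0004] turn [ 0.0014  0.0004 -0.0003] mm [ 0.4 -1.9 -0.2] deg 0.3
shift [ 0.0009 -0.0042  0.0776] turn [ 0.0014  0.0004 -0.0003] mm [ 0.5 -2.1 38.8] deg 0.3
shift [ 0.001  -0.0044  0.1136] turn [ 0.0014  0.0004 -0.0003] mm [ 0.5 -2.2 56.8] deg 0.3
[-0.43 -0.54  2.44  0.15  0.73 -1.84]
```

View pics/w8.png

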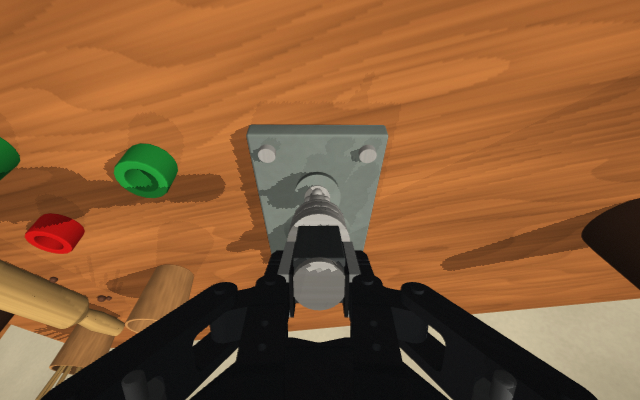

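Wrist view: the coupler axis (319,285)→(318,205) lines up with the nipple at (318,190) and the boss at (317,182). I press along the axis in small steps.

```bash
python3 -m crank '[[1,[0.003,0,0.04],[0,0,0]],[1,[0.003,0,0.07],[0,0,0]],[1,[0.003,0,0.082],[0,0,0]],[1,[0.003,0,0.094],[0,0,0]],[1,[0.003,0,0.106],[0,0,0]],[1,[0.003,0,0.112],[0,0,0]],[1,[0.003,0,0.112],[0,0,0]]]' 100
cat > st.py <<'E'
from h import *
p,Rr,s=pose();m=p+Rr.apply(MOUTH)-NIP
print("mouth height",(m@AX*1e3).round(1),"lat tool xy mm",(Rr.inv().apply(m)[:2]*1e3).round(1),"tool force",Rr.inv().apply(s["force"]).round(1),"moment",Rr.inv().apply(s["moment"]).round(2),"tilt deg",np.degrees(np.arccos(-Rr.as_matrix()[:,2]@AX)).round(1))
E
python3 st.py
```

```text
time: 15.85
eef_pos: [0.4419, -0.0408, 0.1647]
tool_rot: [0.259, 0.118, 0.958, -0.03]
force: [0.1, 0.6, -3.1]
opening: 0.023
gripper_force: 98.0
mouth height 19.4 lat tool xy mm [-0.9  1.7] tool force [1.6 0.6 2.7] moment [ 0.02  0.49 -0.03] tilt deg 0.3
```

```bash
python3 -m crank '[[1,[0,0,0.004],[0,0,0]],[1,[0,0,0.008],[0,0,0]],[1,[0,0,0.012],[0,0,0]],[1,[0,0,0.016],[0,0,0]],[1,[0,0,0.016],[0,0,0]]]'; python3 st.py
```

```text
time: 16.48
eef_pos: [0.446, -0.042, 0.1579]
tool_rot: [0.259, 0.118, 0.958, -0.03]
force: [-0.4, -1.9, -2.0]
opening: 0.023
gripper_force: 97.9
mouth height 11.4 lat tool xy mm [-1.2  1.5] tool force [ 0.9 -1.9  1.8] moment [ 0.4   0.42 -0.01] tilt deg 0.3
```

```bash
python3 -m crank '[[1,[0,-0.002,0.004],[0,0,0]],[1,[0,-0.002,0.008],[0,0,0]],[1,[0,-0.002,0.008],[0,0,0]]]'; python3 st.py;  python3 -m crank '[[1,[0,0,0.003],[0,0,0]],[1,[0,0,0.006],[0,0,0]],[1,[0,0,0.006],[0,0,0]]]'; python3 st.py
```

```text
time: 16.85
eef_pos: [0.4475, -0.0432, 0.1541]
tool_rot: [0.259, 0.118, 0.958, -0.03]
force: [0.9, -0.2, -3.6]
opening: 0.0229
gripper_force: 98.1
mouth height 7.2 lat tool xy mm [-0.8  0.7] tool force [1.1 0.  3.6] moment [-0.    0.23  0.04] tilt deg 0.3
time: 17.23
eef_pos: [0.449, -0.0435, 0.1516]
tool_rot: [0.259, 0.118, 0.958, -0.03]
force: [2.5, -0.0, -4.5]
opening: 0.0226
gripper_force: 98.0
mouth height 4.3 lat tool xy mm [-0.9  0.7] tool force [0.2 0.6 5.1] moment [-0.1   0.16 -0.02] tilt deg 0.3
```

```bash
python3 -m crank '[[1,[0,0,0],[0,0,0]],[1,[0,0,0],[0,0,0]]]'; python3 st.py;  python3 -m crank '[[1,[0,0,0.003],[0,0,0]],[1,[0,0,0.003],[0,0,0]]]'; python3 st.py; python3 -m crank '[[1,[0,0,0.003],[0,0,0]],[1,[0,0,0.003],[0,0,0]]]'; python3 st.py
```

```text
time: 17.48
eef_pos: [0.449, -0.0435, 0.1517]
tool_rot: [0.259, 0.118, 0.958, -0.03]
force: [1.7, 0.3, -3.9]
opening: 0.023
gripper_force: 98.0
mouth height 4.4 lat tool xy mm [-0.9  0.7] tool force [0.6 0.7 4.2] moment [-0.06  0.18  0.  ] tilt deg 0.3
time: 17.73
eef_pos: [0.4497, -0.0437, 0.1504]
tool_rot: [0.259, 0.118, 0.958, -0.03]
force: [0.7, 0.1, -1.6]
opening: 0.023
gripper_force: 98.1
mouth height 2.9 lat tool xy mm [-0.9  0.7] tool force [0.3 0.3 1.7] moment [-0.07  0.31 -0.02] tilt deg 0.3
time: 17.98
eef_pos: [0.4505, -0.0439, 0.1493]
tool_rot: [0.259, 0.118, 0.958, -0.03]
force: [-3.8, 1.4, 4.1]
opening: 0.0227
gripper_force: 98.8
mouth height 1.5 lat tool xy mm [-1.1  0.7] tool force [ 1.4  0.5 -5.6] moment [ 0.07  0.68 -0.04] tilt deg 0.3
```

```bash
for i in 1 2; do python3 -m crank '[[1,[0,0,0.002],[0,0,0]],[1,[0,0,0.002],[0,0,0]],[1,[0,0,0.002],[0,0,0]]]' >/dev/null; python3 st.py; done
```

```text
mouth height 0.5 lat tool xy mm [-1.1  0.7] tool force [ 1.8  0.6 -6.9] moment [ 0.03  0.61 -0.01] tilt deg 0.3
mouth height -0.2 lat tool xy mm [-1.3  0.7] tool force [  3.9  -0.9 -14.4] moment [0.13 1.06 0.02] tilt deg 0.3
```

```bash
python3 -m crank '[[1,[0.001,0,0.002],[0,0,0]],[1,[0.001,0,0.002],[0,0,0]],[1,[0.001,0,0.002],[0,0,0]]]' >/dev/null; python3 st.py
python3 - <<'E'
from h import *
c=read_camera("wrist");cfit(c);P=cloud(c);p,Rr,s=pose();print(s["time"],s["opening"],s["gripper_force"])
Q=Rr.inv().apply((P-p).reshape(-1,3));f=c["frame"].reshape(-1,3).astype(int)
a=Q[(abs(Q[:,0])<.03)&(abs(Q[:,1])<.012)&(Q[:,2]>.03)&(Q[:,2]<.045)&(f.min(1)>80)];print("cap z",np.median(a[:,2]).round(4))
for n in("top","scene"):
  c=read_camera(n);q=cloud(c).reshape(-1,3);d=np.hypot(q[:,0]-.588,q[:,1]+.0795);a=q[(d<.026)&(d>.015)&(q[:,2]>.06)&(q[:,2]<.1)];print(n,"ring top",len(a),np.median(a[:,2]) if len(a) else 0)
E
```

```text
mouth height -0.3 lat tool xy mm [-1.5  0.8] tool force [  9.7  -2.7 -43. ] moment [0.61 2.18 0.08] tilt deg 0.3
coupler z 0.0377 70.5 tool [-0.0002  0.0001  0.0397]
coupler z 0.0827 53.4 tool [0.0018 0.0001 0.0837]
19.15 0.022399558384997083 104.79744583368301
cap z 0.0368
top ring top 216 0.0747058033488816
scene ring top 178 0.07533677078783013
```

```bash
python3 -m crank '[[1,[0,0,-0.001],[0,0,0]],[1,[0,0,-0.001],[0,0,0]],[1,[0,0,-0.001],[0,0,0]],[1,[0,0,-0.001],[0,0,0]]]'; python3 st.py
```

```text
time: 19.75
eef_pos: [0.4516, -0.0442, 0.1479]
tool_rot: [0.259, 0.118, 0.958, -0.03]
force: [-18.3, 2.9, 20.4]
opening: 0.0228
gripper_force: 101.7
mouth height -0.3 lat tool xy mm [-1.4  0.7] tool force [  5.6  -1.5 -27. ] moment [0.29 1.48 0.07] tilt deg 0.3
```

```bash
python3 -c "
from h import *
print(ticket.close_job())"
```

```text
the job is handed in; nothing more can be done
None
```

I handed the job in at about 20 s: the spacer rests on the shoulder (top measured at about 75 mm) and is released, and the coupler is snapped on and still gripped, pressed home on the boss with about 29 N.

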